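Load a module into the test press and work its plunger to the second stop

ROBOT

A 6-joint arm with a two-finger parallel gripper is mounted at the origin on the work surface. World frame = base frame: x ahead of the robot, y to its left, z up, the work surface at z = 0. Lengths are in mm, angles in degrees, forces in N, time in s.
With the tool pointing down it reaches from about 375 to 925 mm from the base axis. Payload 5.7 kg.
Tool frame: the origin (TCP) lies between the finger pads; the fingertips stand 14 mm ahead of it and the grasp point (between the pads) lies 5 mm behind it (arm.tip_reach is the distance from the TCP to the fingertips, in mm); z points along the fingers, y is the line along which they close (so a half turn about z gives the same grasp; the last joint's range is limited). The gripper opens to 85 mm and grips with 20 to 120 N. Pads are 22 mm wide; open, the fingers measure 114 mm over their backs; the gripper's body (76 mm by 85 mm) begins 54 mm behind the grasp point. The pads swing forward as they close: fully open they stand 13 mm farther back than shut.
Start: joints at [59.639, 20.558, 86.54, -0, 72.909, -6.595], TCP at [241.794, 549.091, 245.267] pointing down, gripper open.
Joint ranges: [-170.27, 170.27], [-57.76, 135], [12.27, 136.19], [-55.21, 235.2], [11.17, 155.16], [-170.74, 170.74]. Speed limits (degrees/s): [136.94, 136.94, 180, 180, 180, 180].

INTERFACE

Orientations are given as [roll, pitch, yaw] about the fixed x, y, z axes, in that order (R = Rz(yaw) Ry(pitch) Rx(roll)).
In Python, from station import arm gives the robot as it stands.
- The arm moves only by the tool servo_tool, never from a script. Its argument "deltas" is a list that holds one entry, the list of rows, each a list of 7 numbers: the opening, from -1 (shut) to 1 (fully open), then the shift along the tool's x, y, z in units of 80 mm (1.0 is 80 mm), then the turn, a rotation vector about the tool's x, y, z in units of 8 degrees (1.0 is 8 degrees). In form: [[[grip, dx, dy, dz, wx, wy, wz], ...]]. A call has 1 to 20 rows; each row shifts and turns the commanded pose from where the row before left it, along the tool's axes as they then stand; what a row does not reach is not made up. A row lasts 1/10 s, in which the tool goes at most 50 mm and 8.59 degrees, less where a joint would pass 70% of its speed; a pose out of reach is approached as far as the arm can. A call with a number of a shift or a turn outside -1 to 1 is refused whole. A call with a gripper value outside its range is refused whole. The fingers move at their own pace and stop on an object; "squeeze" is the grip in N (left out, the last holds). Time passes only in rows, so rows that do not move let the fingers close. It gives the time, the measured TCP pose, the force, the opening and the grip force at its end, in the units of the state.
- arm.observe(): the state, without advancing time (a new reading comes with each control period).
- arm.read_camera(name): name is "scene" or "side" or "wrist"; returns a dict with "frame" (480x640x3 uint8, blue, green, red), "K" (3x3 intrinsics, pixels), "dist" ([k1, k2, p1, p2, k3] as OpenCV has them; the pictures are not rectified), "pose" (4x4, takes a point from camera to world coordinates). Camera axes: x right, y down, z forward; pixel columns grow to the right and rows downward; lengths in mm; the calibration is good to about 2 mm. A picture is of the moment at which its call begins. There is no depth.
- arm.sign_off(): hands the job in; it is judged then, once.
The state is a dict: "time": time; "q": joint angles; "qd": joint speeds; "joint_torque": joint torques, N m; "eef_pos": TCP position; "orientation": TCP orientation; "wrist_force": force on the tool from outside, world axes, zero at the start; "wrist_torque": the same for the moment, N m; "width": finger opening in mm; "gripper_force": force on a finger pad.
Only numpy, scipy, OpenCV 4.12 (cv2) and the standard library are available. Lean on these libraries where they do the work, as an engineer would, in place of code of your own. Each camera call takes 0.05 s, during which the arm holds its last target. There are 200 camera calls.

TASK

Take the square finned amplifier module out of its black cradle, put it down flat on the bench and take it again by its contact-strip end and its capacitor end, so that it can be lowered into the channel of the test press with its contact strip towards the plunger column; let go and push it along the channel fully home against the column. Then press the black plunger knob down through its soft first stop to the stiffer second stop, keep it there for about half a second, and let it come all the way up again, leaving the module home in the press. Leave the other things on the bench where they are.

Things in the scene. Friction and masses are not known exactly. Their poses are not given: they have to be found in the camera images.
- module: amplifier module: finned aluminium block 56 x 56 mm, 40 mm tall, 0.2 to 0.35 kg, green circuit board on top; all four sides grip as flat faces. Origin: centre of its underside; z up; +x to the end with the flat brass contact strip on top, -x to the end with two standing black capacitors (14 mm across, tops 54 mm above the underside). At the start it stands in the cradle, x axes parallel.
- contacts (a point): point on the module's contact strip: 21.5 mm along its +x, on the board, 40 mm above its underside.
- cradle: fixed black U-shaped cradle, floor 4 mm thick; origin: centre of its underside. Two end walls, 45 mm tall, stand 6 mm off the module's +x and -x ends, too near for a finger; its y sides are open, down to the bench. It stands left or right of the robot's middle, the press on the other side; the bench between them, round x = 530 mm, y = 0 of the robot, is free.
- press: fixed test press: base plate 240 (x) x 100 (y) x 10 mm with channel, column, foot and plunger. Origin: centre of its underside; +x, roughly away from the robot, towards the column: a block 68 (x) x 66 mm, top at z = 88 mm, whose front face at x = 37 mm closes the channel and is the module's stop; home, the module's origin is at x = 9, z = 10 mm.
- channel (a point): where to lower the module: on the channel's floor, at x = -50, y = 0, z = 10 mm of the press. The channel, open above, 63 mm wide, runs along x from a front lip (inner face x = -112 mm, top z = 18 mm) to the column, between cheeks 10 mm thick with tops at z = 52 mm, 2 mm above a module in it: no room for fingers at the module's y sides, 34 mm before it, 44 mm behind it.
- foot (a point): middle of the front lower edge of the steel presser foot, a bar 42 mm wide, 10 mm thick, that sticks out of the column over the channel: at x = 22 mm, z = 60 mm of the press when up, 10 mm above a module. Lower the module in clear of it, then push it under. It goes down with the carriage.
- knob_top (a point): centre of the flat top of the black plunger knob (32 mm across, 14 mm thick) above the column, at x = 71, y = 0, z = 128 mm of the press when up. It goes down with the plunger, about 16 mm in all.
- carriage (a joint): first, soft travel of the plunger, in m: 0 = up, grows downward; it carries foot and knob. Spring: about 1.5 N at the start, 3 N at 10 mm. With the module home the foot lands on its contact strip at about 0.010: the first stop. With no module under it, it runs on to 0.016.
- plunger (a joint): second, stiff travel of the knob relative to the carriage, in m: 0 = up, 0.006 = second stop (rigid). It starts at about 6 N on the knob and reaches the second stop at about 12 N; 15 to 20 N is plenty. Springs bring knob and foot back up when released.
- spool: spool of solder wire, steel grey, 52 mm across and 40 mm tall, standing upright; bystander. Origin: centre of its underside.
- screwdriver: screwdriver, 170 mm long, black handle, lying roughly along the x direction; bystander. Origin: on its handle's underside.
- dropper: small white dropper bottle, 34 mm across, 85 mm tall; bystander. Origin: centre of its underside.
- tin: steel can, 70 mm across, 110 mm tall; bystander. Origin: centre of its underside.
- tape: roll of black tape lying flat, 90 mm across, 19 mm tall; bystander. Origin: centre of its underside.
- meter: grey hand multimeter lying flat, 150 x 75 x 34 mm; bystander. Origin: centre of its underside.
- partsbin: small clear open bin, 90 x 70 x 35 mm; bystander. Origin: centre of its underside.
Things that resemble listed ones, but are neither listed nor needed, are in the scene too. Of the things that look like the module, the larger one is meant. What is shaped like the cradle but orange is not meant.

How it is judged:
By the outcome, as a careful person would: the job done as asked, in the order asked, and still so for the second after the job is handed in, with the robot touching nothing.
It also fails if it takes over 72 s, if anything falls off the work surface, if the arm or the gripper's body presses on something with over 40 N, if the wrist force passes 120 N, or if a joint passes its speed limit or range.

## Working session

There is one attempt and no reset: what is moved stays moved. The work goes in short steps, Python scripts to look and compute and a tool call to move; the robot and the scene stay as the last step left them, time stands still between calls to the robot, and variables do not carry over. Pictures are saved under pics/ and viewed, at most 10 in all, crops included, and the job is handed in when it is done.

Besides the shell and the picture viewer there is one more tool, called after "Emit:" as name(argument=value, ...) on one line, values as JSON. servo_tool: Moves the arm, as the interface text tells. Shifts and turns lie within -1 to 1; 1 stands for 80 mm of shift or 8 degrees of turn. Its arguments: {"type":"object","properties":{"deltas":{"type":"array"},"squeeze":{"type":"number"}},"required":["deltas"]}

```bash
ls; mkdir -p pics; cat > h.py <<'E'
import numpy as np, cv2, json
from station import arm
from scipy.spatial.transform import Rotation as R
def shot(n,f):
    c=arm.read_camera(n); cv2.imwrite('pics/%s.png'%f,c['frame'])
    np.savez('pics/%s.npz'%f,**{k:np.array(c[k]) for k in c}); return c
def load(f): return np.load('pics/%s.npz'%f)
def px2w(c,uv,z):
    uv=np.array(uv,float).reshape(-1,1,2)
    n=cv2.undistortPoints(uv,np.array(c['K'],float),np.array(c['dist'],float)).reshape(-1,2)
    T=np.array(c['pose']); d=np.c_[n,np.ones(len(n))]@T[:3,:3].T; o=T[:3,3]
    z=np.broadcast_to(z,len(n)); return o+d*((z-o[2])/d[:,2])[:,None]
def w2px(c,P):
    T=np.linalg.inv(np.array(c['pose'])); P=np.array(P,float).reshape(-1,3)
    return cv2.projectPoints(P,cv2.Rodrigues(T[:3,:3])[0],T[:3,3],np.array(c['K'],float),np.array(c['dist'],float))[0].reshape(-1,2)
def st():
    s=arm.observe(); print({k:np.round(s[k],1).tolist() for k in('time','eef_pos','orientation','wrist_force','width','gripper_force','q')})
E
python3 - <<'E'
from h import *
for n in('scene','side'):
    c=shot(n,n+'0'); print(np.round(c['pose'],2).tolist(),np.round(c['K'],1).tolist())
st()
E
```

```text
pics
[[0.34, 0.8, -0.49, 1271.55], [0.94, -0.3, 0.16, -242.45], [-0.01, -0.51, -0.86, 1348.17], [0.0, 0.0, 0.0, 1.0]] [[551.1, 0.0, 328.6], [0.0, 551.1, 248.6], [0.0, 0.0, 1.0]]
[[-0.99, -0.09, 0.06, 512.34], [-0.1, 0.73, -0.68, 793.94], [0.02, -0.68, -0.73, 915.89], [0.0, 0.0, 0.0, 1.0]] [[467.5, 0.0, 320.8], [0.0, 467.5, 245.7], [0.0, 0.0, 1.0]]
{'time': 0.1, 'eef_pos': [241.5, 548.6, 244.5], 'orientation': [-179.9, -0.0, 156.2], 'wrist_force': [0.4, -0.8, -0.1], 'width': 84.9, 'gripper_force': 0.0, 'q': [59.6, 20.6, 86.6, 0.0, 72.9, -6.6]}
```

View pics/scene0.png

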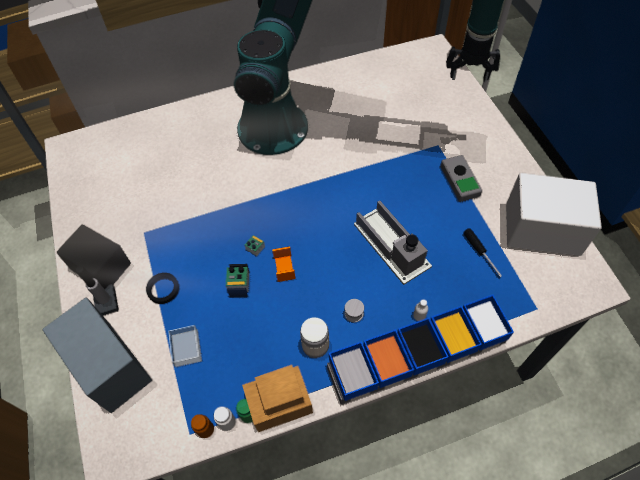

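View pics/side0.png

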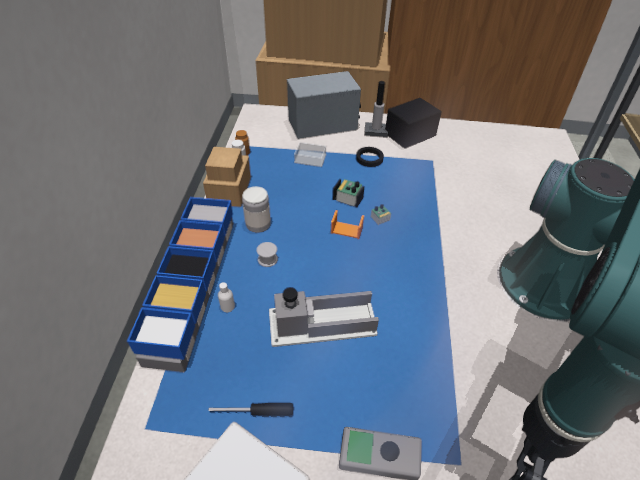

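Scene view: robot at the top, the module in its cradle at (238,278), the orange decoy cradle at (285,263), the press at (393,240) with its knob at (411,241). The side view shows the module at (349,191) and the press at (322,315). I'll enlarge these parts.

```bash
python3 - <<'E'
from h import *
S=load('scene0');D=load('side0')
def crop(c,u,v,w,h): return cv2.resize(c['frame'][v:v+h,u:u+w],(400,300),interpolation=cv2.INTER_CUBIC)
a=np.hstack([crop(S,205,248,72,54),crop(S,340,193,116,87)])
b=np.hstack([crop(D,315,165,72,54),crop(D,262,272,124,93)])
cv2.imwrite('pics/comp.png',np.vstack([a,b]))
for n,z,s,d in(('mod',40,(238,270),(349,186)),('knob',128,(411,240),(290,293)),('tin',110,(315,327),(256,193))):
    print(n,px2w(S,s,z).round(),px2w(D,d,z).round())
E
```

```text
mod [[ 505. -247.   40.]] [[ 523. -264.   40.]]
knob [[628. 201. 128.]] [[623. 207. 128.]]
tin [[ 764. -112.  110.]] [[ 763. -120.  110.]]
```

View pics/comp.png

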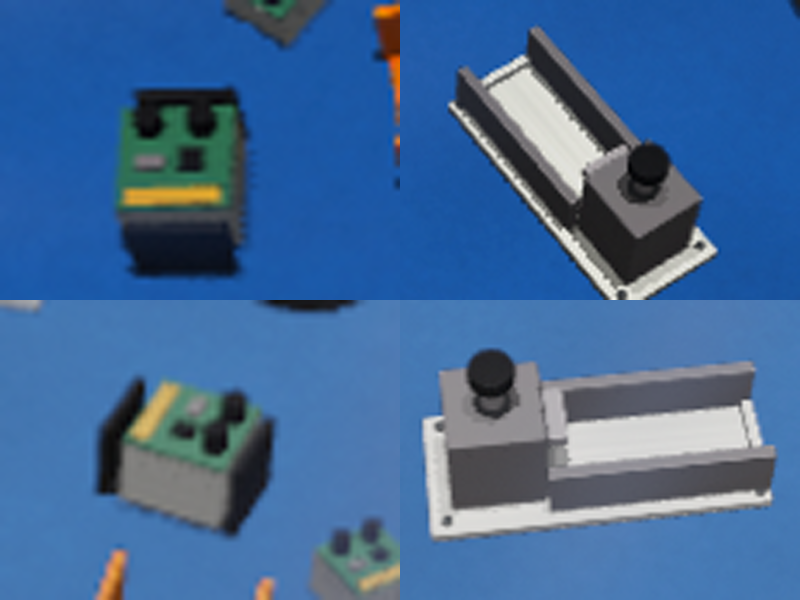

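```bash
python3 - <<'E'
from h import *
S=load('scene0');D=load('side0')
f=lambda c,u,v,s,p,z: px2w(c,np.array(p)/s+[u,v],z).round(1)
ms=f(S,205,248,400/72,[(119,108),(246,108),(240,207),(117,208)],44)
md=f(D,315,165,400/72,[(165,82),(258,108),(225,170),(122,142)],44)
print(ms.tolist(),ms.mean(0));print(md.tolist(),md.mean(0))
ps=f(S,340,193,400/116,[(50,105),(317,250),(222,300)],10)
pd=f(D,262,272,400/124,[(25,120),(32,237),(372,200)],10)
print(ps.tolist());print(pd.tolist())
print('top col',f(S,340,193,400/116,[(184,182),(230,147),(301,204),(250,237)],88).tolist(),f(D,262,272,400/124,[(43,71),(142,78),(148,140),(49,147)],88).tolist())
print('knob',f(S,340,193,400/116,[(249,162)],128),f(D,262,272,400/124,[(91,69)],128))
E
```

```text
[[488.6, -274.9, 44.0], [510.4, -216.0, 44.0], [561.9, -233.5, 44.0], [541.8, -289.7, 44.0]] [ 525.675 -253.525   44.   ]
[[536.9, -286.0, 44.0], [486.9, -271.0, 44.0], [501.6, -219.2, 44.0], [555.6, -234.4, 44.0]] [ 520.25 -252.65   44.  ]
[[456.2, 112.6, 10.0], [662.1, 263.8, 10.0], [676.8, 173.3, 10.0]]
[[679.6, 171.6, 10.0], [657.7, 267.3, 10.0], [426.3, 210.3, 10.0]]
top col [[606.7, 163.3, 88.0], [589.8, 210.0, 88.0], [656.4, 240.2, 88.0], [669.4, 191.1, 88.0]] [[660.2, 183.6, 88.0], [592.3, 181.4, 88.0], [582.0, 231.3, 88.0], [645.8, 244.6, 88.0]]
knob [[628.7 203.6 128. ]] [[622.3 207.8 128. ]]
```

```bash
cat >> h.py <<'E'
def plan(x,y,z,yaw):
    s=arm.observe(); p=np.array(s['eef_pos']); Rc=R.from_euler('xyz',s['orientation'],degrees=True)
    Rt=R.from_euler('xyz',[180,0,yaw],degrees=True)
    print('turn units',((Rc.inv()*Rt).as_rotvec(degrees=True)/8).round(3),'shift units after turn',(Rt.inv().apply(np.array([x,y,z])-p)/80).round(3))
E
python3 - <<'E'
from h import *
plan(523,-253,230,163.5)
E
```

```text
turn units [-0.012 -0.002 -0.909] shift units after turn [-6.22  -8.608  0.181]
```

Emit:
servo_tool(deltas=[[[1,0,0,0,0,0,-0.91],[1,-0.31,-0.43,0.01,0,0,0],[1,-0.31,-0.43,0.01,0,0,0],[1,-0.31,-0.43,0.01,0,0,0],[1,-0.31,-0.43,0.01,0,0,0],[1,-0.31,-0.43,0.01,0,0,0],[1,-0.31,-0.43,0.01,0,0,0],[1,-0.31,-0.43,0.01,0,0,0],[1,-0.31,-0.43,0.01,0,0,0],[1,-0.31,-0.43,0.01,0,0,0],[1,-0.31,-0.43,0.01,0,0,0],[1,-0.31,-0.43,0.01,0,0,0],[1,-0.31,-0.43,0.01,0,0,0],[1,-0.31,-0.43,0.01,0,0,0],[1,-0.31,-0.43,0.01,0,0,0],[1,-0.31,-0.43,0.01,0,0,0],[1,-0.31,-0.43,0.01,0,0,0],[1,-0.31,-0.43,0.01,0,0,0],[1,-0.31,-0.43,0.01,0,0,0],[1,-0.31,-0.43,0,0,0,0]]])

```text
time: 2.1
eef_pos: [508.1, -213.0, 230.4]
orientation: [180.0, -0.1, 163.5]
wrist_force: [0.0, -0.4, 1.0]
width: 85.6
gripper_force: 0.0
```

```bash
python3 - <<'E'
from h import *
c=shot('wrist','w1'); st(); print(np.round(c['pose'],3).tolist(), w2px(c,[523,-253,44]))
plan(523,-253,230,163.5)
E
```

```text
{'time': 2.2, 'eef_pos': [511.4, -219.7, 230.9], 'orientation': [-179.7, 0.3, 163.4], 'wrist_force': [4.2, -6.3, 0.5], 'width': 85.5, 'gripper_force': 0.0, 'q': [-30.2, 17.6, 93.2, -0.2, 68.8, -103.6]}
[[0.284, 0.917, 0.279, 437.954], [0.959, -0.271, -0.083, -192.099], [-0.001, 0.291, -0.957, 359.184], [0.0, 0.0, 0.0, 1.0]] [[287.88011376 248.7803621 ]]
turn units [-0.033  0.034 -0.012] shift units after turn [-0.257 -0.358  0.012]
```

View pics/w1.png

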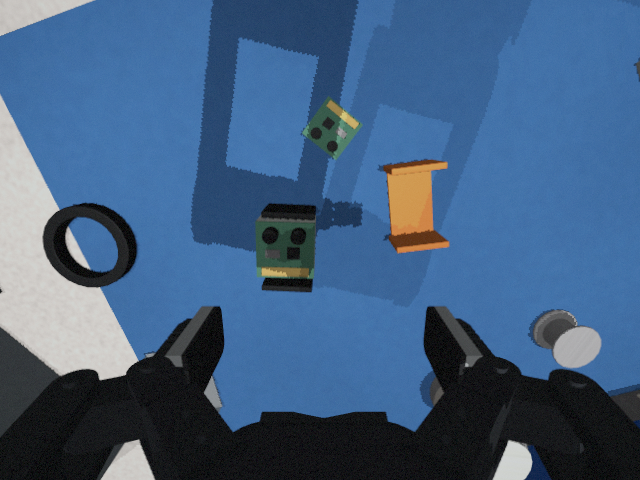

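The wrist view shows the module in the black cradle: capacitors at (283,236), brass strip at (286,272), cradle walls at (288,211) and (288,285). The smaller decoy is at (332,128).

```bash
cat >> h.py <<'E'
def module(c,ztop,near,dmax=60):
    """brass strip and board outline on plane ztop -> centre, yaw"""
    hsv=cv2.cvtColor(np.array(c['frame']),cv2.COLOR_BGR2HSV)
    g=cv2.inRange(hsv,(40,60,30),(90,255,255))|cv2.inRange(hsv,(12,70,80),(35,255,255))
    g=cv2.morphologyEx(g,cv2.MORPH_CLOSE,np.ones((9,9)))
    best=None
    for k in cv2.findContours(g,cv2.RETR_EXTERNAL,cv2.CHAIN_APPROX_NONE)[0]:
        if cv2.contourArea(k)<300: continue
        P=px2w(c,k.reshape(-1,2),ztop)[:,:2]; (m,wh,a)=cv2.minAreaRect(P.astype(np.float32))
        if np.hypot(*(np.array(m)-near))<dmax: print('rect',np.round(m,1),np.round(wh,1),round(a,1))
    b=cv2.inRange(hsv,(15,90,100),(35,255,255)); v,u=np.nonzero(b)
    P=px2w(c,np.c_[u,v],ztop)[:,:2]; P=P[np.hypot(*(P-near).T)<dmax]
    if len(P)>10: (m,wh,a)=cv2.minAreaRect(P.astype(np.float32)); print('strip',np.round(m,1),np.round(wh,1),round(a,1))
E
python3 - <<'E'
from h import *
c=load('w1'); module(c,44,np.array([523,-253]))
st(); plan(523,-253,230,163.5)
E
```

```text
rect [ 522.7 -255.9] [55.6 60.5] 72.2
strip [ 544.3 -263. ] [45.2  9.2] 71.4
{'time': 2.2, 'eef_pos': [511.4, -219.7, 230.9], 'orientation': [-179.7, 0.3, 163.4], 'wrist_force': [4.2, -6.3, 0.5], 'width': 85.5, 'gripper_force': 0.0, 'q': [-30.2, 17.6, 93.2, -0.2, 68.8, -103.6]}
turn units [-0.033  0.034 -0.012] shift units after turn [-0.257 -0.358  0.012]
```

Emit:
servo_tool(deltas=[[[1,-0.13,-0.18,0.2,0,0,0.17],[1,-0.13,-0.2,0.2,0,0,0],[1,0,0,0,0,0,0],[1,0,0,0,0,0,0]]])

```text
time: 2.55
eef_pos: [518.4, -246.0, 198.4]
orientation: [180.0, -0.1, 162.1]
wrist_force: [0.3, -0.8, 0.9]
width: 85.4
gripper_force: 0.0
```

```bash
python3 - <<'E'
from h import *
c=shot('wrist','w2'); module(c,44,np.array([523,-255]))
st(); plan(523,-255.5,42,162)
E
```

```text
rect [ 524.2 -256.4] [55.8 56.2] 71.9
strip [ 544.3 -263. ] [45.6  8.4] 72.1
{'time': 2.6, 'eef_pos': [518.7, -245.8, 199.0], 'orientation': [180.0, -0.1, 162.1], 'wrist_force': [-0.5, 0.4, 0.9], 'width': 85.4, 'gripper_force': 0.0, 'q': [-32.3, 21.1, 92.9, 0.0, 66.0, -104.4]}
turn units [ 0.003 -0.007  0.019] shift units after turn [-0.089 -0.099  1.962]
```

Emit:
servo_tool(deltas=[[[1,-0.05,-0.06,0.2,0,0,0.02],[1,-0.05,-0.06,0.4,0,0,0],[1,0,0,0.4,0,0,0],[1,0,0,0.4,0,0,0],[1,0,0,0.2,0,0,0],[1,0,0,0.1,0,0,0],[1,0,0,0,0,0,0]]])

```text
time: 3.3
eef_pos: [523.5, -257.3, 62.8]
orientation: [180.0, -0.1, 162.0]
wrist_force: [-1.2, 0.1, 0.9]
width: 85.6
gripper_force: 0.0
```

```bash
python3 - <<'E'
from h import *
plan(524,-256,26,162); st()
E
```

```text
turn units [ 0.002 -0.007  0.005] shift units after turn [-0.002  0.017  0.46 ]
{'time': 3.3, 'eef_pos': [523.5, -257.3, 62.8], 'orientation': [180.0, -0.1, 162.0], 'wrist_force': [-1.2, 0.1, 0.9], 'width': 85.6, 'gripper_force': 0.0, 'q': [-33.0, 31.6, 98.5, 0.0, 49.9, -105.0]}
```

Emit:
servo_tool(deltas=[[[1,0,0.02,0.2,0,0,0],[1,0,0,0.2,0,0,0],[1,0,0,0.06,0,0,0],[1,0,0,0,0,0,0],[-1,0,0,0,0,0,0],[-1,0,0,0,0,0,0],[-1,0,0,0,0,0,0],[-1,0,0,0,0,0,0],[-1,0,0,0,0,0,0],[-1,0,0,0,0,0,0]]], squeeze=40)

```text
time: 4.3
eef_pos: [524.9, -257.1, 27.3]
orientation: [-180.0, 0.1, 162.0]
wrist_force: [-0.3, 0.3, 6.4]
width: 55.5
gripper_force: 43.3
```

```bash
python3 - <<'E'
from h import *
st(); plan(530,0,110,193.8)
E
```

```text
{'time': 4.3, 'eef_pos': [524.9, -257.1, 27.3], 'orientation': [-180.0, 0.1, 162.0], 'wrist_force': [-0.3, 0.3, 6.4], 'width': 55.5, 'gripper_force': 43.3, 'q': [-32.9, 34.7, 99.6, -0.0, 45.6, -104.8]}
turn units [-0.008  0.012 -3.976] shift units after turn [-0.828  3.105 -1.034]
```

Emit:
servo_tool(deltas=[[[-1,0,0,-0.1,0,0,0],[-1,0,0,-0.2,0,0,0],[-1,0,0,-0.3,0,0,0],[-1,0,0,-0.3,0,0,0],[-1,0,0,-0.2,0,0,-0.5],[-1,0,0,0,0,0,-0.7],[-1,0,0,0,0,0,-0.7],[-1,0,0,0,0,0,-0.7],[-1,0,0,0,0,0,-0.7],[-1,0,0,0,0,0,-0.67],[-1,-0.08,0.3,0,0,0,0],[-1,-0.12,0.4,0,0,0,0],[-1,-0.12,0.4,0,0,0,0],[-1,-0.12,0.4,0,0,0,0],[-1,-0.12,0.4,0,0,0,0],[-1,-0.12,0.4,0,0,0,0],[-1,-0.1,0.4,0,0,0,0],[-1,-0.06,0.3,0,0,0,0],[-1,0,0.1,0,0,0,0],[-1,0,0,0,0,0,0]]])

```text
time: 6.3
eef_pos: [529.8, 1.1, 114.2]
orientation: [180.0, -0.0, -166.1]
wrist_force: [0.2, -0.2, -2.8]
width: 55.5
gripper_force: 43.4
```

```bash
python3 - <<'E'
from h import *
st(); plan(530,0,24,193.8)
c=shot('scene','s3'); d=c['frame'][150:330,180:480]; cv2.imwrite('pics/s3c.png',cv2.resize(d,(800,480)))
E
```

```text
{'time': 6.3, 'eef_pos': [529.8, 1.1, 114.2], 'orientation': [180.0, -0.0, -166.1], 'wrist_force': [0.2, -0.2, -2.8], 'width': 55.5, 'gripper_force': 43.4, 'q': [-7.3, 24.0, 103.3, -0.0, 52.8, -111.2]}
turn units [ 0.    -0.006  0.008] shift units after turn [ 0.    -0.013  1.128]
```

View pics/s3c.png

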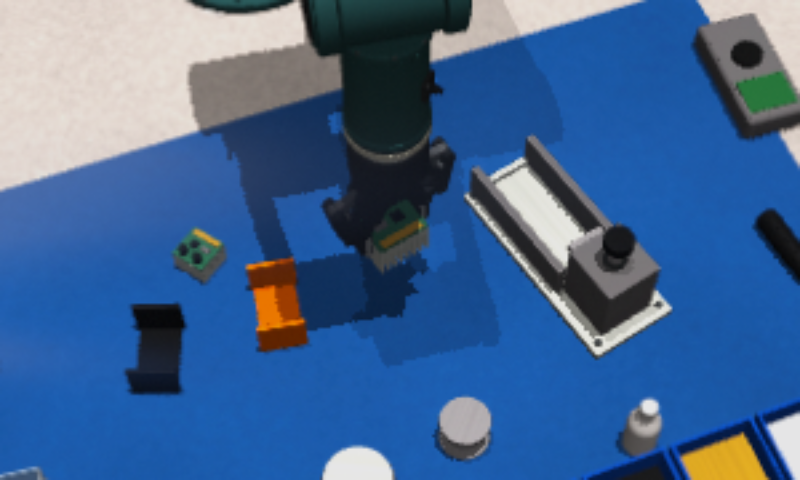

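Scene crop: the module hangs in the gripper at about (398,235) with its strip away from the robot. The black cradle is empty at (157,347) and the bench below is free.

Emit:
servo_tool(deltas=[[[-1,0,0,0.2,0,0,0],[-1,0,0,0.3,0,0,0],[-1,0,0,0.3,0,0,0],[-1,0,0,0.2,0,0,0],[-1,0,0,0.08,0,0,0],[-1,0,0,0.03,0,0,0],[-1,0,0,0.02,0,0,0],[-1,0,0,0,0,0,0]]])

```text
time: 7.15
eef_pos: [531.1, -0.1, 24.3]
orientation: [-180.0, 0.1, -166.3]
wrist_force: [0.2, 0.4, -2.5]
width: 55.8
gripper_force: 43.3
```

Emit:
servo_tool(deltas=[[[-1,0,0,0.015,0,0,0],[-1,0,0,0.01,0,0,0],[-1,0,0,0,0,0,0]]])

```text
time: 7.45
eef_pos: [531.2, 0.1, 23.3]
orientation: [-179.9, 0.1, -166.2]
wrist_force: [-1.7, -1.4, 9.9]
width: 55.8
gripper_force: 44.8
```

Emit:
servo_tool(deltas=[[[1,0,0,0,0,0,0],[1,0,0,0,0,0,0],[1,0,0,0,0,0,0],[1,0,0,0,0,0,0],[1,0,0,-0.2,0,0,0],[1,0,0,-0.4,0,0,0],[1,0,0,-0.4,0,0,0],[1,0,0,-0.4,0,0,0.5],[1,0,0,-0.4,0,0,1],[1,0,0,-0.2,0,0,1],[1,0,0,0,0,0,1],[1,0,0,0,0,0,1],[1,0,0,0,0,0,1],[1,0,0,0,0,0,1],[1,0,0,0,0,0,1],[1,0,0,0,0,0,1],[1,0,0,0,0,0,1],[1,0,0,0,0,0,1],[1,0,0,0,0,0,0.75],[1,0,0,0,0,0,0]]])

```text
time: 9.45
eef_pos: [530.3, 0.3, 181.5]
orientation: [-180.0, -0.0, 103.7]
wrist_force: [0.4, -0.5, -0.4]
width: 85.6
gripper_force: 0.0
```

```bash
python3 - <<'E'
from h import *
c=shot('wrist','w4'); module(c,40,np.array([531,0]))
st(); plan(531,0,60,103.8)
E
```

```text
rect [ 5.298e+02 -5.000e-01] [55.6 54.8] 13.7
strip [551.2   4.5] [ 8.8 45.6] 14.7
{'time': 9.5, 'eef_pos': [530.3, 0.3, 181.5], 'orientation': [-180.0, -0.0, 103.9], 'wrist_force': [-0.1, 0.5, 0.0], 'width': 85.6, 'gripper_force': 0.0, 'q': [-7.4, 18.9, 99.5, -0.0, 61.7, -21.3]}
turn units [-0.003 -0.     0.011] shift units after turn [-0.005  0.007  1.519]
```

View pics/w4.png

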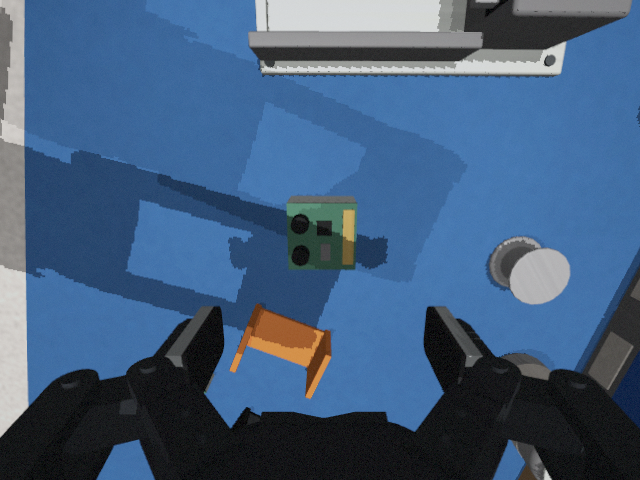

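The module stands flat on the bench at (322,232) in the wrist view, capacitors left and strip right, aligned with the tool. The press's near plate edge runs level at v≈73.

Emit:
servo_tool(deltas=[[[1,0,0,0.2,0,0,0.01],[1,0,0,0.4,0,0,0],[1,0,0,0.4,0,0,0],[1,0,0,0.4,0,0,0],[1,0,0,0.3,0,0,0],[1,0,0,0.2,0,0,0],[1,0,0,0.04,0,0,0],[1,0,0,0,0,0,0],[-1,0,0,0,0,0,0],[-1,0,0,0,0,0,0],[-1,0,0,0,0,0,0],[-1,0,0,0,0,0,0],[-1,0,0,0,0,0,0],[-1,0,0,0,0,0,0]]], squeeze=40)

```text
time: 10.9
eef_pos: [531.1, 0.2, 27.7]
orientation: [179.9, 0.0, 103.7]
wrist_force: [-0.9, -0.3, 6.3]
width: 55.7
gripper_force: 43.2
```

```bash
python3 - <<'E'
from h import *
st()
c=load('w4'); f=c['frame'].astype(int)
# plate: near edge columns 280..540, lowest bright pixel above row 100
pts=[]
for u in range(285,540,15):
    col=f[40:100,u]; v=np.nonzero((col.min(1)>120)&((col.max(1)-col.min(1))<40))[0]
    if len(v): pts.append((u,40+v.max()))
print(pts)
P=px2w(c,pts,10)[:,:2]; vx,vy,x0,y0=cv2.fitLine(P.astype(np.float32),cv2.DIST_HUBER,0,.01,.01).ravel()
a=np.degrees(np.arctan2(vy,vx)); print('yaw',a,'dist of line to (556,189.5)',(np.array([556,189.5])-[x0,y0])@[-vy,vx])
print(px2w(c,[(566,73),(566,46),(260,72)],10).round(1).tolist())
E
```

```text
{'time': 10.9, 'eef_pos': [531.1, 0.2, 27.7], 'orientation': [179.9, 0.0, 103.7], 'wrist_force': [-0.9, -0.3, 6.3], 'width': 55.7, 'gripper_force': 43.2, 'q': [-7.4, 31.9, 106.6, -0.0, 41.4, -21.1]}
[(285, np.int64(72)), (300, np.int64(72)), (315, np.int64(72)), (330, np.int64(72)), (345, np.int64(72)), (360, np.int64(72)), (375, np.int64(72)), (390, np.int64(72)), (405, np.int64(73)), (420, np.int64(73)), (435, np.int64(73)), (450, np.int64(73)), (465, np.int64(73)), (480, np.int64(73)), (495, np.int64(73)), (510, np.int64(73)), (525, np.int64(74))]
yaw 13.50643 dist of line to (556,189.5) 51.93903920156117
[[688.9, 168.8, 10.0], [680.6, 186.6, 10.0], [452.5, 111.1, 10.0]]
```

Emit:
servo_tool(deltas=[[[-1,0,0,-0.1,0,0,0],[-1,0,0,-0.3,0,0,0],[-1,0,0,-0.4,0,0,0],[-1,0,0,-0.4,0,0,0],[-1,0,0,-0.4,0,0,0],[-1,0.2,0,-0.2,0,0,0],[-1,0.3,0,0,0,0,0],[-1,0.4,0,0,0,0,0],[-1,0.3,0,0,0,0,0],[-1,0.1,0,0,0,0,0],[-1,0,0,0,0,0,0]]])

```text
time: 12.0
eef_pos: [505.4, 102.0, 170.8]
orientation: [-180.0, 0.0, 103.8]
wrist_force: [1.1, -0.6, -1.9]
width: 55.2
gripper_force: 43.6
```

```bash
python3 - <<'E'
from h import *
st()
c=shot('wrist','w5')
E
```

```text
{'time': 12.0, 'eef_pos': [505.4, 102.0, 170.8], 'orientation': [-180.0, 0.0, 103.8], 'wrist_force': [1.1, -0.6, -1.9], 'width': 55.2, 'gripper_force': 43.6, 'q': [3.7, 18.5, 101.9, -0.0, 59.6, -10.0]}
```

View pics/w5.png

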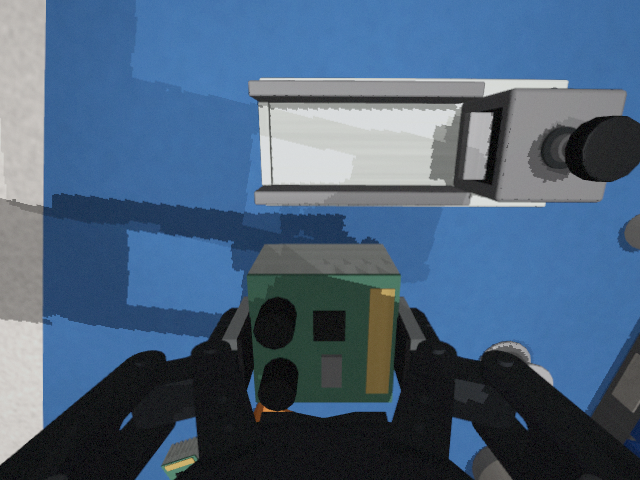

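The press is fully in view: channel between v≈97 and v≈191 (cheek tops), column top corners near (510,89) and (497,201), knob at (603,148). The module is held by its two ends, strip towards the column.

```bash
python3 - <<'E'
from h import *
c=load('w5'); g=cv2.cvtColor(c['frame'],cv2.COLOR_BGR2GRAY).astype(int)
for u in(290,350,420): print(u,'up',g[74:112,u].tolist(),'\n lo',g[180:212,u].tolist())
for v in(100,185): print(v,'col',g[v,480:640].tolist()[10:45],g[v,595:635].tolist())
E
```

```text
290 up [115, 116, 115, 109, 205, 217, 135, 141, 156, 158, 156, 157, 156, 155, 155, 156, 159, 157, 159, 156, 146, 115, 63, 50, 46, 42, 41, 46, 84, 157, 158, 155, 156, 158, 180, 218, 219, 218] 
 lo [219, 219, 212, 201, 169, 58, 59, 60, 60, 58, 61, 101, 138, 153, 155, 157, 155, 154, 155, 153, 152, 148, 149, 140, 133, 125, 105, 108, 99, 99, 99, 98]
350 up [118, 117, 117, 110, 200, 214, 150, 133, 150, 153, 155, 152, 155, 155, 155, 155, 154, 155, 153, 154, 148, 127, 64, 40, 49, 43, 44, 46, 75, 138, 157, 154, 157, 157, 159, 164, 190, 218] 
 lo [205, 202, 201, 204, 173, 87, 59, 64, 59, 63, 57, 85, 114, 131, 131, 131, 131, 131, 129, 128, 128, 129, 128, 121, 115, 115, 112, 95, 94, 95, 97, 99]
420 up [115, 116, 114, 115, 160, 206, 217, 156, 139, 149, 149, 151, 149, 150, 148, 151, 150, 151, 149, 148, 151, 134, 108, 42, 47, 48, 49, 43, 50, 107, 156, 157, 154, 154, 154, 167, 218, 218] 
 lo [205, 203, 201, 200, 184, 120, 55, 60, 58, 59, 53, 71, 101, 124, 133, 130, 132, 129, 130, 130, 128, 128, 129, 125, 117, 137, 143, 97, 98, 98, 97, 98]
100 col [47, 51, 47, 48, 49, 49, 42, 48, 45, 43, 44, 47, 46, 43, 43, 48, 52, 49, 46, 56, 80, 101, 114, 122, 126, 127, 142, 146, 145, 143, 143, 144, 144, 145, 143] [139, 141, 141, 140, 138, 139, 140, 138, 139, 139, 136, 138, 137, 138, 140, 138, 139, 138, 137, 137, 137, 138, 137, 137, 136, 138, 139, 139, 132, 122, 106, 102, 104, 100, 104, 101, 101, 103, 103, 102]
185 col [43, 38, 44, 43, 48, 49, 55, 75, 104, 125, 127, 130, 139, 142, 143, 143, 143, 145, 143, 145, 143, 143, 146, 143, 143, 142, 143, 144, 142, 142, 141, 142, 144, 144, 144] [142, 140, 138, 141, 140, 140, 139, 140, 139, 134, 119, 107, 106, 107, 106, 107, 104, 107, 102, 104, 105, 106, 107, 110, 106, 106, 105, 108, 102, 103, 103, 106, 106, 106, 105, 106, 106, 105, 105, 106]
```

```bash
python3 - <<'E'
from h import *
c=load('w5')
us=[290,350,420]; E={'uo':[79.7,80,81],'ui':[95.2,95.5,96.2],'li':[191,191.2,192],'lo':[203.7,203.5,203.7]}
W={k:px2w(c,list(zip(us,v)),52)[:,:2] for k,v in E.items()}
for k in W: d=W[k][2]-W[k][0]; print(k,np.degrees(np.arctan2(d[1],d[0])).round(2))
yaw=np.radians(13.5); ex=np.array([np.cos(yaw),np.sin(yaw)]); ey=np.array([-ex[1],ex[0]])
for k in W: print(k,'ey',(W[k]@ey).round(1))
C=px2w(c,[(511,100),(498.3,185),(624.3,100),(605,185)],88)[:,:2]
print('col ex',(C@ex).round(1), 'edge yaw',[np.degrees(np.arctan2(*(-(C[i]-C[i+1])[[0]].tolist(),(C[i]-C[i+1])[1]))).round(1) for i in(0,2)])
M=px2w(c,[(247,273),(401,275),(396,402),(250,402)],143+40)[:,:2]; print('held module top',M.round(1).tolist(),M.mean(0))
print('tcp',np.array(arm.observe()['eef_pos'])[:2]@np.c_[ex,ey])
E
```

```text
uo 13.35
ui 13.46
li 13.4
lo 13.84
uo ey [93.4 93.4 93.2]
ui ey [84.  84.  83.9]
li ey [20.5 20.6 20.3]
lo ey [11.3 11.7 11.8]Traceback (most recent call last):
  File "<stdin>", line 9, in <module>
TypeError: bad operand type for unary -: 'list'
```

```bash
python3 - <<'E'
from h import *
c=load('w5')
yaw=np.radians(13.5); ex=np.array([np.cos(yaw),np.sin(yaw)]); ey=np.array([-ex[1],ex[0]])
C=px2w(c,[(511,100),(498.3,185),(624.3,100),(605,185)],88)[:,:2]
print('col ex',(C@ex).round(1))
x0=(C@ex).mean()-71; o=x0*ex+52.3*ey; print('origin',x0,o)
ch=o-50*ex; print('channel',ch)
M=px2w(c,[(247,273),(401,275),(396,402),(250,402)],143+40)[:,:2]; print('held',(M@np.c_[ex,ey]).round(1).tolist(),M.mean(0))
print('tcp',np.array(arm.observe()['eef_pos'])[:2]@np.c_[ex,ey])
plan(ch[0],ch[1],120,103.5)
E
```

```text
col ex [622.9 622.9 688.5 688.9]
origin 584.8233274039012 [556.45541978 187.37924129]
channel [507.83692376 175.7069731 ]
held [[488.5, 9.2], [544.4, 8.7], [546.5, -47.5], [486.3, -47.9]] [506.67946642 101.72155109]
tcp [515.52086446 -19.66809616]
turn units [0.001 0.005 0.031] shift units after turn [0.9   0.241 0.634]
```

Emit:
servo_tool(deltas=[[[-1,0.1,0.05,0,0,0,0.03],[-1,0.3,0.1,0.1,0,0,0],[-1,0.3,0.09,0.2,0,0,0],[-1,0.2,0,0.2,0,0,0],[-1,0,0,0.13,0,0,0],[-1,0,0,0,0,0,0],[-1,0,0,0,0,0,0]]])

```text
time: 12.75
eef_pos: [508.2, 174.9, 120.1]
orientation: [-180.0, 0.0, 103.4]
wrist_force: [-0.3, -0.3, -3.3]
width: 55.2
gripper_force: 43.4
```

```bash
python3 - <<'E'
from h import *
st(); plan(507.8,175.7,80,103.5)
c=shot('wrist','w6'); d=shot('side','d6')
cv2.imwrite('pics/d6c.png',np.hstack([cv2.resize(d['frame'][240:380,240:420],(400,311)),cv2.resize(c['frame'],(400,311))]))
E
```

```text
{'time': 12.8, 'eef_pos': [508.2, 174.9, 120.1], 'orientation': [-180.0, 0.0, 103.4], 'wrist_force': [-0.3, -0.3, -3.3], 'width': 55.2, 'gripper_force': 43.4, 'q': [11.6, 24.0, 102.0, -0.0, 54.0, -1.7]}
turn units [-0.003  0.003 -0.015] shift units after turn [ 0.011 -0.003  0.501]
```

View pics/d6c.png

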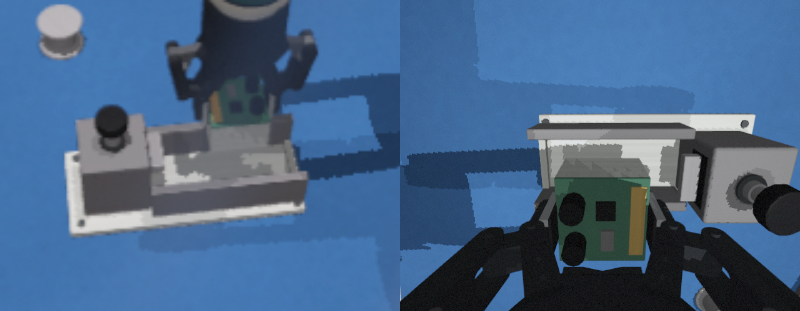

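The module hangs over the channel, clear of the foot and column, in both views. Lowering.

Emit:
servo_tool(deltas=[[[-1,0.01,0,0.2,0,0,0],[-1,0,0,0.2,0,0,0],[-1,0,0,0.1,0,0,0],[-1,0,0,0.08,0,0,0],[-1,0,0,0.05,0,0,0],[-1,0,0,0,0,0,0]]])

```text
time: 13.45
eef_pos: [507.7, 176.5, 69.6]
orientation: [-180.0, 0.0, 103.4]
wrist_force: [0.1, -0.4, -2.9]
width: 55.3
gripper_force: 43.5
```

Emit:
servo_tool(deltas=[[[-1,0,0,0.1,0,0,0],[-1,0,0,0.1,0,0,0],[-1,0,0,0.1,0,0,0],[-1,0,0,0.07,0,0,0],[-1,0,0,0,0,0,0],[-1,0,0,0,0,0,0]]])

```text
time: 14.05
eef_pos: [507.5, 176.6, 39.8]
orientation: [-180.0, 0.0, 103.4]
wrist_force: [0.3, 0.8, -2.8]
width: 55.5
gripper_force: 43.5
```

Emit:
servo_tool(deltas=[[[-1,0,0,0.02,0,0,0],[-1,0,0,0.01,0,0,0],[-1,0,0,0,0,0,0]]])

```text
time: 14.35
eef_pos: [507.7, 176.6, 37.8]
orientation: [180.0, 0.0, 103.4]
wrist_force: [0.2, -1.3, -2.6]
width: 55.3
gripper_force: 43.5
```

Emit:
servo_tool(deltas=[[[-1,0,0,0.01,0,0,0],[-1,0,0,0.01,0,0,0],[-1,0,0,0,0,0,0]]])

```text
time: 14.65
eef_pos: [507.7, 176.6, 37.6]
orientation: [180.0, 0.0, 103.4]
wrist_force: [-3.9, -0.6, 14.2]
width: 55.3
gripper_force: 45.5
```

Emit:
servo_tool(deltas=[[[0.65,0,0,0,0,0,0],[0.65,0,0,0,0,0,0],[0.65,0,0,0,0,0,0],[0.65,0,0,0,0,0,0],[0.65,0,0,-0.1,0,0,0],[0.65,0,0,-0.3,0,0,0],[0.65,0,0,-0.4,0,0,0],[0.65,0,0,-0.4,0,0,0],[0.65,0,0,-0.2,0,0,0],[-1,0,0,0,0,0,1],[-1,0,0,0,0,0,1],[-1,0,0,0,0,0,1],[-1,0,0,0,0,0,1],[-1,0,0,0,0,0,1],[-1,0,0,0,0,0,1],[-1,0,0,0,0,0,1],[-1,0,0,0,0,0,1],[-1,0,0,0,0,0,1],[-1,0,0,0,0,0,1],[-1,0,0,0,0,0,1]]])

```text
time: 16.65
eef_pos: [507.6, 176.6, 148.5]
orientation: [180.0, -0.0, 15.1]
wrist_force: [1.2, -0.1, 0.6]
width: -0.0
gripper_force: 0.0
```

```bash
python3 - <<'E'
from h import *
st(); yaw=np.radians(13.5); ex=np.array([np.cos(yaw),np.sin(yaw)]); o=np.array([556.5,187.4])
p=o-97*ex; print(p); plan(p[0],p[1],33,13.5)
c=shot('wrist','w7'); module(c,50,o-50*ex); print('expect',o-50*ex)
E
```

```text
{'time': 16.6, 'eef_pos': [507.6, 176.6, 148.5], 'orientation': [180.0, -0.0, 15.1], 'wrist_force': [1.2, -0.1, 0.6], 'width': -0.0, 'gripper_force': 0.0, 'q': [11.8, 21.8, 100.6, -0.0, 57.7, 86.7]}
[462.18011772 164.75579971]
turn units [ 0.001 -0.001  0.201] shift units after turn [-0.586  0.011  1.444]
rect [509.  176.1] [56.5 56.4] 13.4
strip [529.7 181.2] [ 9.5 46.1] 13.0
expect [507.88150398 175.72773181]
```

Emit:
servo_tool(deltas=[[[-1,0,0,0,0,0,0.2],[-1,-0.2,0.01,0,0,0,0],[-1,-0.3,0,0,0,0,0],[-1,-0.1,0,0.2,0,0,0],[-1,0,0,0.4,0,0,0],[-1,0,0,0.4,0,0,0],[-1,0,0,0,0,0,0],[-1,0,0,0,0,0,0]]])

```text
time: 17.5
eef_pos: [460.9, 164.3, 68.2]
orientation: [-180.0, 0.1, 13.9]
wrist_force: [-0.3, 0.1, -0.4]
width: -0.3
gripper_force: 0.0
```

```bash
python3 - <<'E'
from h import *
plan(462.2,164.8,33,13.5)
E
```

```text
turn units [-0.     0.011  0.051] shift units after turn [ 0.018 -0.003  0.44 ]
```

Emit:
servo_tool(deltas=[[[-1,0.02,0,0.2,0,0,0.05],[-1,0,0,0.2,0,0,0],[-1,0,0,0.04,0,0,0],[-1,0,0,0,0,0,0],[-1,0.05,0,0,0,0,0],[-1,0.07,0,0,0,0,0],[-1,0.1,0,0,0,0,0],[-1,0.1,0,0,0,0,0],[-1,0.1,0,0,0,0,0],[-1,0.1,0,0,0,0,0],[-1,0.1,0,0,0,0,0],[-1,0.05,0,0,0,0,0],[-1,0,0,0,0,0,0]]])

```text
time: 18.8
eef_pos: [516.2, 177.4, 32.9]
orientation: [180.0, -0.1, 13.4]
wrist_force: [-1.6, 0.4, -0.2]
width: -0.2
gripper_force: 0.0
```

```bash
python3 - <<'E'
from h import *
st(); yaw=np.radians(13.5); ex=np.array([np.cos(yaw),np.sin(yaw)]); o=np.array([556.5,187.4])
p=np.array(arm.observe()['eef_pos']); print('press x of tcp',(p[:2]-o)@ex, 'y',(p[:2]-o)@[-ex[1],ex[0]])
E
```

```text
{'time': 18.8, 'eef_pos': [516.2, 177.4, 32.9], 'orientation': [180.0, -0.1, 13.4], 'wrist_force': [-1.6, 0.4, -0.2], 'width': -0.2, 'gripper_force': 0.0, 'q': [11.7, 32.1, 104.5, -0.0, 43.2, 88.3]}
press x of tcp -41.48985021511025 y -0.31715618054051653
```

About 11 mm to go; continue gently until the force rises.

Emit:
servo_tool(deltas=[[[-1,0.04,0,0,0,0,0],[-1,0.04,0,0,0,0,0],[-1,0.03,0,0,0,0,0],[-1,0,0,0,0,0,0]]])

```text
time: 19.2
eef_pos: [524.0, 179.3, 32.9]
orientation: [180.0, -0.0, 13.4]
wrist_force: [0.4, -0.3, 0.1]
width: 0.3
gripper_force: 0.0
```

Emit:
servo_tool(deltas=[[[-1,0.02,0,0,0,0,0],[-1,0,0,0,0,0,0]]])

```text
time: 19.4
eef_pos: [525.0, 179.6, 32.9]
orientation: [180.0, 0.0, 13.4]
wrist_force: [-0.3, 0.2, -0.1]
width: -0.5
gripper_force: 0.4
```

Emit:
servo_tool(deltas=[[[-1,0.02,0,0,0,0,0],[-1,0,0,0,0,0,0]]])

```text
time: 19.6
eef_pos: [526.8, 180.0, 32.9]
orientation: [180.0, -0.0, 13.4]
wrist_force: [-1.0, -0.7, 0.4]
width: -0.1
gripper_force: 0.4
```

Emit:
servo_tool(deltas=[[[-1,0.02,0,0,0,0,0],[-1,0,0,0,0,0,0]]])

```text
time: 19.8
eef_pos: [527.2, 180.1, 32.8]
orientation: [180.0, 0.1, 13.4]
wrist_force: [-4.0, -1.5, 1.9]
width: -0.1
gripper_force: 2.1
```

Emit:
servo_tool(deltas=[[[-1,0.015,0,0,0,0,0],[-1,0,0,0,0,0,0]]])

```text
time: 20.0
eef_pos: [527.2, 180.1, 32.6]
orientation: [180.0, 0.2, 13.4]
wrist_force: [-7.1, -1.9, 4.5]
width: 0.0
gripper_force: 3.4
```

Emit:
servo_tool(deltas=[[[-1,0.02,0,0,0,0,0],[-1,0.01,0,0,0,0,0],[-1,0,0,0,0,0,0]]])

```text
time: 20.3
eef_pos: [527.1, 180.1, 32.3]
orientation: [180.0, 0.5, 13.4]
wrist_force: [-11.8, -4.1, 7.8]
width: -0.2
gripper_force: 5.6
```

Emit:
servo_tool(deltas=[[[-1,-0.05,0,0,0,0,0],[-1,-0.15,0,0,0,0,0],[-1,-0.15,0,-0.1,0,0,0],[-1,0,0,-0.4,0,0,0],[-1,0,0,-0.4,0,0,0],[-1,0,0,-0.4,0,0,0],[-1,0,0,-0.4,0,0,0],[-1,0,0,-0.2,0,0,0],[-1,0,0,0,0,0,0]]])

```text
time: 21.2
eef_pos: [505.9, 175.0, 188.0]
orientation: [180.0, -0.4, 13.4]
wrist_force: [0.9, -0.1, -0.5]
width: -0.2
gripper_force: 0.0
```

```bash
python3 - <<'E'
from h import *
st(); c=shot('wrist','w8'); 
yaw=np.radians(13.5); ex=np.array([np.cos(yaw),np.sin(yaw)]); o=np.array([556.5,187.4])
print('home expect',o+9*ex,'knob expect',o+71*ex); k=o+71*ex; plan(k[0],k[1],160,13.5)
module(c,50,o+9*ex)
E
```

```text
{'time': 21.2, 'eef_pos': [505.9, 175.0, 188.0], 'orientation': [180.0, -0.4, 13.4], 'wrist_force': [0.9, -0.1, -0.5], 'width': -0.2, 'gripper_force': 0.0, 'q': [11.7, 18.6, 98.8, -0.0, 62.3, 88.3]}
home expect [565.25132928 189.50100827] knob expect [625.53826435 203.97462083]
turn units [ 0.001 -0.025 -0.008] shift units after turn [ 1.552 -0.003  0.328]
rect [566.  189.5] [55.8 56.4] 13.5
```

View pics/w8.png

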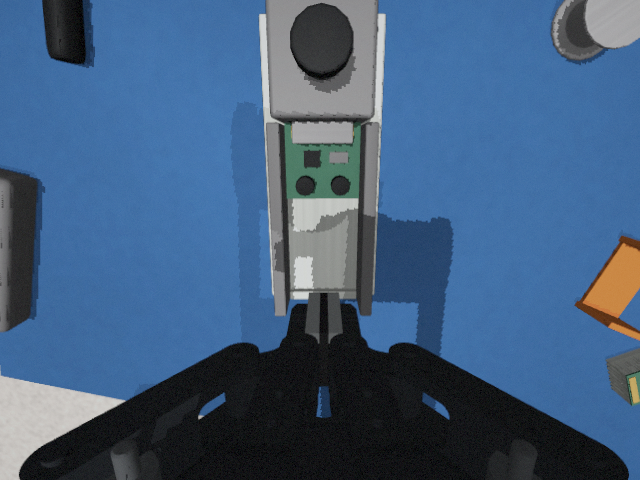

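Module is home, strip under the foot at (323,132); the knob's top is centred near (322,40). Moving above the knob.

Emit:
servo_tool(deltas=[[[-1,0.2,0,0,0,0,0],[-1,0.4,0,0,0,0,0],[-1,0.4,0,0,0,0,0],[-1,0.4,0,0,0,-0.03,0],[-1,0.15,0,0.1,0,0,0],[-1,0,0,0.2,0,0,0],[-1,0,0,0,0,0,0]]])

```text
time: 21.95
eef_pos: [621.7, 202.7, 156.6]
orientation: [-180.0, 0.7, 13.4]
wrist_force: [-0.0, -0.3, -1.2]
width: 0.3
gripper_force: 0.0
```

```bash
python3 - <<'E'
from h import *
c=load('w8'); m=(c['frame'].max(2)<60).astype(np.uint8); m[90:]=0
n,l,s,ce=cv2.connectedComponentsWithStats(m); i=l[40,322]; k=max([k for k in cv2.findContours((l==i).astype(np.uint8),0,1)[0]],key=len)
print(s[i],ce[i]); print(px2w(c,[(322,39),ce[i]],128))
st(); plan(625.5,204,150,13.5)
E
```

```text
[ 290    3   63   77 3203] [321.85544802  38.05338745]
[[626.20035533 203.77231555 128.        ]
 [626.58443861 203.93627287 128.        ]]
{'time': 22.0, 'eef_pos': [621.7, 202.7, 156.6], 'orientation': [-180.0, 0.7, 13.4], 'wrist_force': [-0.0, -0.3, -1.2], 'width': 0.3, 'gripper_force': 0.0, 'q': [12.0, 30.0, 84.3, -0.0, 66.4, 88.6]}
turn units [-0.001  0.086 -0.008] shift units after turn [ 0.049 -0.004  0.083]
```

Emit:
servo_tool(deltas=[[[-1,0.05,0,0.05,0,0.08,0],[-1,0,0,0.08,0,0,0],[-1,0,0,0.05,0,0,0],[-1,0,0,0.04,0,0,0],[-1,0,0,0,0,0,0]]])

```text
time: 22.45
eef_pos: [628.5, 204.3, 142.9]
orientation: [180.0, -0.4, 13.4]
wrist_force: [-0.4, -0.3, 0.4]
width: 0.3
gripper_force: 0.0
```

Emit:
servo_tool(deltas=[[[-1,0,0,0.04,0,0,0],[-1,0,0,0.03,0,0,0],[-1,0,0,0,0,0,0]]])

```text
time: 22.75
eef_pos: [629.1, 204.4, 137.7]
orientation: [180.0, -0.4, 13.4]
wrist_force: [-0.8, 0.4, 2.2]
width: 0.2
gripper_force: 1.1
```

Emit:
servo_tool(deltas=[[[-1,0,0,0.04,0,0,0],[-1,0,0,0.03,0,0,0],[-1,0,0,0,0,0,0]]])

```text
time: 23.05
eef_pos: [629.2, 204.5, 132.1]
orientation: [180.0, -0.4, 13.4]
wrist_force: [-0.9, 0.3, 3.1]
width: 0.0
gripper_force: 1.5
```

Emit:
servo_tool(deltas=[[[-1,0,0,0.03,0,0,0],[-1,0,0,0.02,0,0,0],[-1,0,0,0,0,0,0]]])

```text
time: 23.35
eef_pos: [629.3, 204.5, 128.8]
orientation: [180.0, -0.5, 13.4]
wrist_force: [-1.9, -0.1, 8.2]
width: 0.2
gripper_force: 4.6
```

Emit:
servo_tool(deltas=[[[-1,0,0,0.03,0,0,0],[-1,0,0,0,0,0,0]]])

```text
time: 23.55
eef_pos: [629.4, 204.5, 126.7]
orientation: [180.0, -0.5, 13.4]
wrist_force: [-1.9, -0.8, 11.9]
width: -0.3
gripper_force: 5.6
```

Emit:
servo_tool(deltas=[[[-1,0,0,0.02,0,0,0],[-1,0,0,0,0,0,0]]])

```text
time: 23.75
eef_pos: [629.4, 204.5, 125.9]
orientation: [180.0, -0.5, 13.4]
wrist_force: [-3.4, -0.0, 13.8]
width: 0.2
gripper_force: 7.0
```

Emit:
servo_tool(deltas=[[[-1,0,0,0.015,0,0,0],[-1,0,0,0,0,0,0],[-1,0,0,0,0,0,0]]])

```text
time: 24.05
eef_pos: [629.6, 204.6, 125.7]
orientation: [180.0, -0.5, 13.4]
wrist_force: [-5.7, -2.0, 21.4]
width: -0.0
gripper_force: 10.4
```

Position is stuck while the force rises (21 N): second stop. Hold, then release.

Emit:
servo_tool(deltas=[[[-1,0,0,0,0,0,0],[-1,0,0,0,0,0,0],[-1,0,0,0,0,0,0],[-1,0,0,-0.06,0,0,0],[-1,0,0,-0.08,0,0,0],[-1,0,0,-0.1,0,0,0],[-1,0,0,-0.2,0,0,0],[-1,0,0,-0.4,0,0,0],[-1,-0.3,0,-0.3,0,0,0],[-1,-0.4,0,0,0,0,0],[-1,-0.4,0,0,0,0,0],[-1,-0.4,0,0,0,0,0],[-1,0,0,0,0,0,0],[-1,0,0,0,0,0,0]]])

```text
time: 25.45
eef_pos: [511.4, 176.4, 213.3]
orientation: [180.0, -0.4, 13.4]
wrist_force: [0.2, 0.4, 0.0]
width: -0.1
gripper_force: 0.0
```

```bash
python3 - <<'E'
from h import *
st(); c=shot('wrist','w9'); d=shot('side','d9')
yaw=np.radians(13.5); ex=np.array([np.cos(yaw),np.sin(yaw)]); o=np.array([556.5,187.4])
module(c,50,o+9*ex)
cv2.imwrite('pics/d9c.png',np.hstack([cv2.resize(d['frame'][250:370,250:410],(400,300)),cv2.resize(c['frame'],(400,300))]))
E
```

```text
{'time': 25.4, 'eef_pos': [511.4, 176.4, 213.3], 'orientation': [180.0, -0.4, 13.4], 'wrist_force': [0.2, 0.4, 0.0], 'width': -0.1, 'gripper_force': 0.0, 'q': [11.7, 17.4, 96.4, 0.0, 65.8, 88.3]}
rect [566.2 189.5] [55.9 56.5] 13.5
```

View pics/d9c.png

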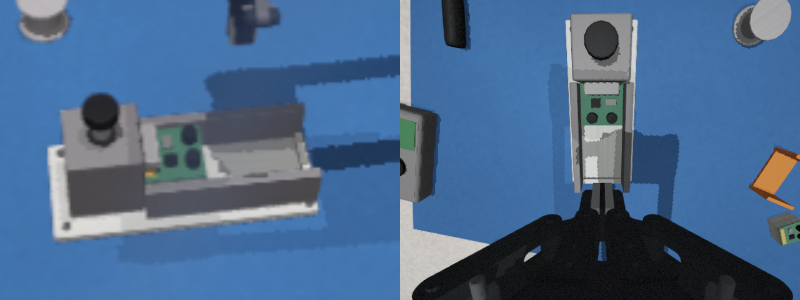

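The knob is back up at (101,110) in the side crop. The module sits home against the column at (167,148), and the robot is clear of everything.

```bash
python3 -c "
from station import arm; print(arm.sign_off())"
```

```text
the job is handed in; nothing more can be done
None
```

The module is home in the press with its contact strip at the column; the knob was pressed to its second stop (about 21 N), held about half a second, and came back up. The job is handed in at about 25 s of the 72 s allowed.

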